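# Clamp a blank in the cam jig

## Task

In the plywood clamping jig, first push the loose wooden blank along the board until its end is up against the end stop, while the lever is still open. Then push the arm of the cam lever round, anticlockwise seen from above, all the way to its stop pin, so that the cam presses the blank tight against the fence. Only push: do not lift or tip the blank, leave the tools and other things around it where they are, and come away from the jig.

Things in the scene. Friction and masses are not known exactly. Their poses are not given: they have to be found in the camera images.
- jig: Plywood clamping jig fixed to the bench: board 240 (x) x 210 (y) x 16 mm. Origin: centre of its underside, on the bench. x points away from the robot (yaw varies), y left, z up. Near and right sides are open. The blank is seated when its centre is at x = +54, y = +35 mm in this frame.
- fence (a point): Middle of the fence's inner face at board height (jig x = +100, y = 0, z = 16 mm). The fence is a wooden bar along the board's whole far edge, up to 46 mm above the bench.
- end_stop (a point): Middle of the end stop's inner face at board height (jig x = +52, y = +87, z = 16 mm). The end stop is a wooden bar at the board's left, from jig x = +5 to +100 mm, up to 46 mm above the bench.
- stop_pin (a point): Top of the thin steel stop pin (8 mm thick) on the board, at jig x = -11.5, y = -55, z = 60 mm; the closed lever's arm lies against its near side.
- lever_pivot (a point): The vertical axis of the cam lever, at the board's top, at jig x = -25, y = +33, z = 16 mm. The arm on it is a dark wooden bar 18 mm wide, from 16 mm behind the axis to 125 mm out, its flanks 41 to 63 mm above the bench. Under it at the board is the round eccentric cam (radius 20 mm).
- lever (a joint): Turn of the lever, rad: 0 open, growing anticlockwise seen from above, 1.83 at its end, at the stop pin. In the jig's frame the arm points from the pivot at 2.88 + value from the x axis (open: towards the robot; closed: 4.71, along -y). Stays where it is left. Turning takes about 0.12 N m (1.5 N at 80 mm), and rises to 10 to 15 N there over the last 0.1 rad as the cam tightens.
- lever_tip (a point): Top centre of the round wooden pad (26 mm across, 39 to 65 mm above the bench) at the free end of the lever's arm, 112 mm from the pivot. Between pivot and pad the arm's flank is free from about 30 to 95 mm out.
- blank_center (a point): Loose pale blank on the board: foot 92 (x) x 104 (y) x 30 mm, a raised part 56 x 104 x 18 mm on its fence side (48 mm high in all), two dark holes in the low part; 0.2 to 0.45 kg. The point is the middle of the foot, 31 mm above the bench; axes as the jig's when seated. Starts 18 to 55 mm short of the end stop, a few mm off the fence, slightly askew.
- chalk: Small piece of white chalk, 20 x 18 x 9 mm, lying on the board near its front right corner; leave it alone. Origin: centre of its underside.
- gouge: Carving gouge with wooden handle, 170 mm long, on the bench to the right of the jig; leave it alone.
- wedge: Beech wedge, 113 x 45 x 22 mm, on the bench to the right of the jig; leave it alone.
- tape_measure: Tape measure, 71 x 86 x 64 mm, on the bench to the right; leave it alone.
- sanding_block: Cork sanding block, 123 x 86 x 31 mm, on the bench farther right; leave it alone.

How it is judged:
On the way, in this order (a step that is already met when the one before it is completed fails the run):
1. the blank is pushed up against the end stop, the lever still open (y of blank_center in the frame of jig above 0.0315 m and value of joint lever below 1 rad), for 0.1 s.
2. the lever is turned to the end of its travel (value of joint lever above 1.72 rad), for 0.2 s.
At the end, for the whole second after the job is handed in: The lever is within 0.11 rad of the end of its travel and still; the blank lies flat on the board, square to the jig within 0.05 rad, within 2.5 mm of the fence and 4 mm of the end stop, and the cam presses on it with more than 1 N (value of joint lever above 1.72 rad and velocity of joint lever between -0.05 and 0.05 rad/s and x of blank_center in the frame of jig between 0.0515 and 0.057 m and y of blank_center in the frame of jig between 0.031 and 0.039 m and z of blank_center in the frame of jig between 0.028 and 0.034 m and angle between the x axis of blank_center and the x axis of jig, either way round below 0.05 rad and angle between blank_center's own z axis and vertical below 0.05 rad and contact force between lever and blank above 1 N and distance of blank_center from where it was at the start of the episode above 0.01 m); the robot touches nothing.
It fails at once if the blank is lifted off the board (z of blank_center in the frame of jig above 0.039 m).
It fails at once if the blank is tipped (angle between blank_center's own z axis and vertical above 0.15 rad).
It fails at once if a bystander (gouge, wedge, tape measure, sanding block or chalk) is moved (distance of any of gouge, wedge, tape_measure, sanding_block, chalk from where it was at the start of the episode above 0.015 m).
It also fails if it takes over 48 s, if anything falls off the work surface, if the arm or the gripper's body presses on something with over 40 N, if the wrist force passes 120 N, or if a joint passes its speed limit or range.

## Robot

A 6-joint arm with a two-finger parallel gripper is mounted at the origin on a cart in front of the work surface, level with it; the furniture and walls round the work are solid. World frame = base frame: x ahead of the robot, y to its left, z up, the work surface at z = 0. Lengths are in m, angles in rad, forces in N, time in s.
With the tool pointing down it reaches from about 0.35 to 0.975 m from the base axis. Payload 4.9 kg.
Tool frame: the origin (TCP) lies midway between the tips of the shut fingers; the grasp point (between the pads) lies 19 mm behind it; z points along the fingers, y is the direction in which the jaws open and shut (so a half turn about z gives the same grasp; the last joint's range is limited). The gripper opens to 85 mm and grips with 20 to 120 N. Pads are 22 mm wide; open, the fingers measure 114 mm over their backs; the gripper's body (76 mm by 85 mm) begins 54 mm behind the grasp point. The pads swing forward as they close: fully open they stand 13 mm farther back than shut.
Start: joints at [-1.402, 0.053, 1.613, -0, 1.476, -0.119], TCP at [0.177, -0.599, 0.231] pointing down, gripper open.
Joint ranges: [-3.01, 3.01], [-1.01, 2.22], [0.06, 2.58], [-1.02, 4.17], [0.09, 2.62], [-3.14, 3.14]. Speed limits (rad/s): [2.57, 2.57, 3.14, 3.14, 3.14, 3.14].

## Interface

Orientations are given as a rotation vector (axis times angle).
In Python, from station import ctrl gives the robot as it stands.
- The arm moves only by the tool play_rows, never from a script. Its argument "motion" is a list that holds one entry, the list of rows, each a list of 7 numbers: the closure, from -1 (fully open) to 1 (shut), then the shift along the tool's x, y, z in cm, then the turn, a rotation vector about the tool's x, y, z in degrees. A call has 1 to 20 rows; each row is the pose to reach, as a shift and turn from the pose measured when the call began, along the tool's axes at that moment; what a row does not reach only later rows make up. A row lasts 1/8 s, in which the tool goes at most 62.5 mm and 10.7 degrees, less where a joint would pass 70% of its speed; a pose out of reach is approached as far as the arm can. A call with a gripper value outside its range is refused whole. The fingers move at their own pace and stop on an object; "newtons" is the grip in N (left out, the last holds). Time passes only in rows, so rows that repeat a pose let the fingers close. It gives the time, the measured TCP pose, the force and the opening at its end, in the units of the state.
- ctrl.get_obs(): the state, without advancing time (a new reading comes with each control period).
- ctrl.get_image(name): name is "scene" or "top"; returns a dict with "color" (384x512x3 uint8, red, green, blue), "mtx" (3x3 intrinsics, pixels), "T" (4x4, takes a point from camera to world coordinates). Camera axes: x right, y up, looking along -z (the intrinsics and any distortion apply to the point x, -y, -z); pixel columns grow to the right and rows downward; lengths in m; the calibration is good to about 2 mm. A picture is of the moment at which its call begins. There is no depth.
- ctrl.finish_job(): hands the job in, once; it reports no verdict.
The state is a dict: "t": time; "q": joint angles; "dq": joint speeds; "effort": joint torques, N m; "tool_pos": TCP position; "tool_rot": TCP orientation; "contact_force": force on the tool from outside, world axes, zero at the start; "wrist_torque": the same for the moment, N m; "opening": finger opening in m.
Only numpy, scipy, OpenCV 4.12 (cv2) and the standard library are available. Lean on these libraries where they do the work, as an engineer would, in place of code of your own. Each camera call takes 0.05 s, during which the arm holds its last target.

## Working session

There is one attempt and no reset: what is moved stays moved. The work goes in short steps, Python scripts to look and compute and a tool call to move; the robot and the scene stay as the last step left them, time stands still between calls to the robot, and variables do not carry over. Pictures are saved under pics/ and viewed, and the job is handed in when it is done.

Besides the shell and the picture viewer there is one more tool, called after "Request:" by a JSON object that holds its "name" and its "arguments", one argument or row to a line. play_rows: Moves the arm, as the interface text tells. Its arguments: {"type":"object","properties":{"motion":{"type":"array"},"newtons":{"type":"number"}},"required":["motion"]}

```bash
mkdir -p pics; ls; cat > h.py <<'E'
import numpy as np,cv2
from station import ctrl
def snap(n,f):
    d=ctrl.get_image(n); cv2.imwrite('pics/'+f,cv2.cvtColor(d['color'],cv2.COLOR_RGB2BGR)); return d
def ray(d,u,v,z):
    K=np.array(d['mtx']);T=np.array(d['T'])
    r=np.linalg.inv(K)@[u,v,1]; r=T[:3,:3]@(r*[1,-1,-1]); o=T[:3,3]
    return o+r*(z-o[2])/r[2]
def proj(d,p):
    K=np.array(d['mtx']);T=np.array(d['T'])
    c=T[:3,:3].T@(np.array(p)-T[:3,3]); c=c*[1,-1,-1]; w=K@c; return w[:2]/w[2]
E
python3 - <<'E'
from h import *
for n in('scene','top'):
    d=snap(n,n+'0.png'); print(n,d.keys(),np.round(d['mtx'],1).tolist(),np.round(d['T'],3).tolist())
    np.savez(n+'0.npz',**{k:d[k] for k in('color','mtx','T')})
o=ctrl.get_obs(); print(o)
E
```

```text
pics
scene dict_keys(['color', 'mtx', 'T']) [[474.6, 0.0, 255.1], [0.0, 474.6, 177.6], [0.0, 0.0, 1.0]] [[-0.494, 0.438, -0.751, -0.453], [-0.869, -0.245, 0.429, 0.503], [0.004, 0.865, 0.502, 0.719], [0.0, 0.0, 0.0, 1.0]]
top dict_keys(['color', 'mtx', 'T']) [[375.9, 0.0, 255.1], [0.0, 375.9, 196.0], [0.0, 0.0, 1.0]] [[-0.01, 0.992, -0.123, 0.394], [-1.0, -0.009, 0.011, -0.023], [0.01, 0.123, 0.992, 1.041], [0.0, 0.0, 0.0, 1.0]]
{'t': 0.1, 'q': array([-1.40201443e+00,  5.33142252e-02,  1.61416235e+00, -8.64650895e-06,
        1.47602155e+00, -1.18990462e-01]), 'dq': array([ 0.00083854, -0.00065113, -0.00243833, -0.00042043,  0.00035299,
        0.00066253]), 'effort': array([ 1.49358781e-03, -3.94901133e+01, -3.71364605e+01, -5.55364318e-05,
        3.90617948e-03, -1.11400715e-05]), 'tool_pos': array([ 0.17729253, -0.59872976,  0.23016809]), 'tool_rot': array([-3.10724299e+00, -4.50201795e-01,  8.79701769e-05]), 'contact_force': array([ 0.19655085, -0.43608475,  0.42474271]), 'wrist_torque': array([ 0.02100276, -0.03679794,  0.01547823]), 'opening': 0.08535260740980061}
```

View pics/scene0.png

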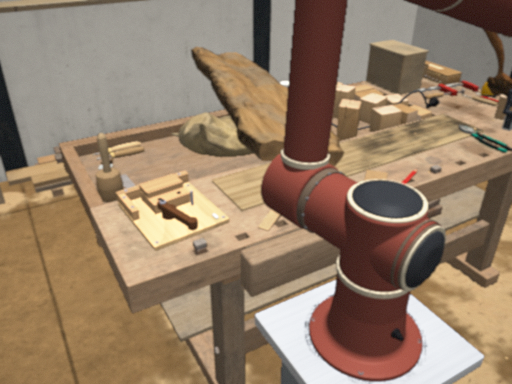

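View pics/top0.png

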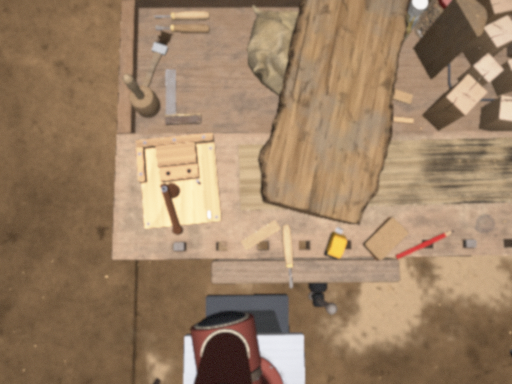

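```bash
python3 - <<'E'
import cv2
a=cv2.imread('pics/top0.png')[40:200,120:340]
cv2.imwrite('pics/top0z.png',cv2.resize(a,None,fx=3.6,fy=3.6,interpolation=cv2.INTER_CUBIC))
E
```

```text
(no output)
```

View pics/top0z.png

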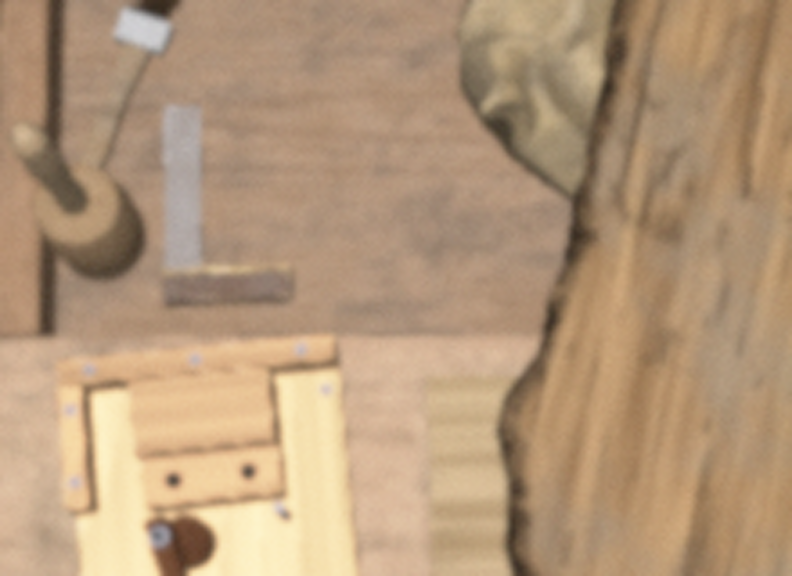

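The scene shows the jig at the bench's left, with the board about (120-228, 180-245) in the scene view and (140-220, 135-230) in the top view. Zooming in on both.

```bash
python3 - <<'E'
import cv2
a=cv2.imread('pics/top0.png')[130:238,128:228]
cv2.imwrite('pics/top0y.png',cv2.resize(a,None,fx=5.5,fy=5.5,interpolation=cv2.INTER_CUBIC))
a=cv2.imread('pics/scene0.png')[165:255,110:240]
cv2.imwrite('pics/sc0y.png',cv2.resize(a,None,fx=6,fy=6,interpolation=cv2.INTER_CUBIC))
E
```

```text
(no output)
```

View pics/top0y.png

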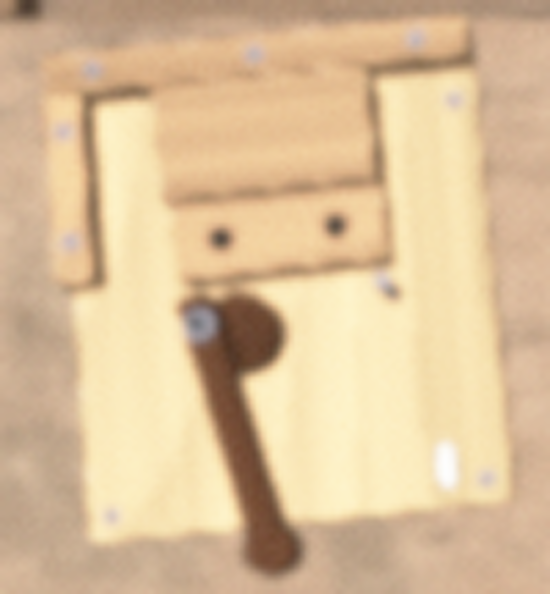

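View pics/sc0y.png

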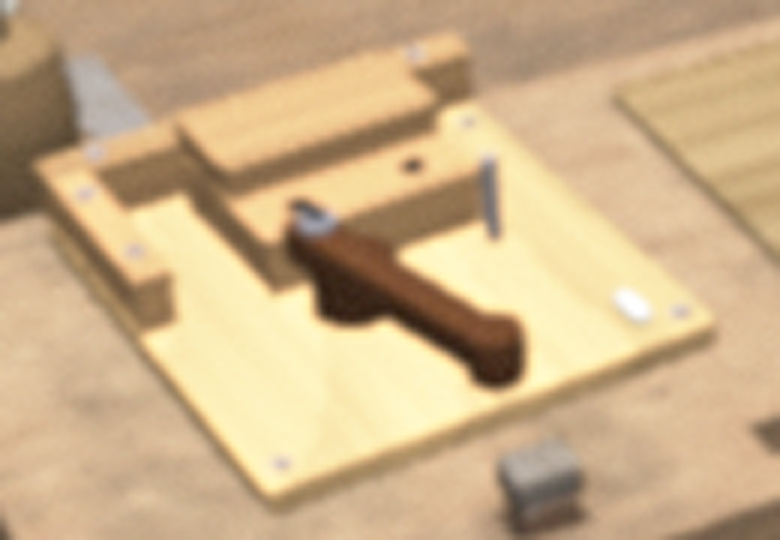

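```bash
cat > fit.py <<'E'
from h import *
from scipy.optimize import least_squares
D={n:dict(np.load(n+'0.npz')) for n in('top','scene')}
Z={'top':(5.5,128,130),'scene':(6,110,165)}
def px(n,u,v):
    s,a,b=Z[n]; return np.array([(u+.5)/s-.5+a,(v+.5)/s-.5+b])
C=[('top',92,541,(-120,105,16)),('top',509,498,(-120,-105,16)),('top',381,277,(-11.5,-55,60)),('top',472,62,(100,-105,46)),
('scene',275,494,(-120,105,16)),('scene',714,328,(-120,-105,16)),('scene',488,160,(-11.5,-55,60)),('scene',494,237,(-11.5,-55,16))]
def J(x,p):
    c,s=np.cos(x[2]),np.sin(x[2]); p=np.array(p)/1000
    return np.array([x[0]+c*p[0]-s*p[1],x[1]+s*p[0]+c*p[1],p[2]])
def inv(x,P):
    c,s=np.cos(x[2]),np.sin(x[2]); d=P[:2]-x[:2]
    return 1000*np.array([c*d[0]+s*d[1],-s*d[0]+c*d[1]])
def res(x): return np.concatenate([proj(D[n],J(x,p))-px(n,u,v) for n,u,v,p in C])
if __name__=='__main__':
    r=least_squares(res,[.5,.2,0.1],loss='soft_l1'); x=r.x; print(x); print(np.round(res(x).reshape(-1,2),1).tolist())
    np.save('jig.npy',x)
    for nm,n,u,v,z in [('pad','top',273,550,65),('piv','top',201,323,65),('pad','scene',500,330,65),('piv','scene',318,215,65),
     ('foot nr r','top',388,262,46),('foot nr l','top',188,280,46),('top far l','top',155,90,64),('top far r','top',367,68,64),('top nr l','top',167,200,64),('top nr r','top',376,182,64),('hole l','top',221,238,46),('hole r','top',336,226,46),('chalk','top',447,465,25),
     ('sc foot nr l top','scene',270,243,46),('foot nr r','scene',482,170,46),('top nr l','scene',230,185,64),('top nr r','scene',440,103,64)]:
        P=ray(D[n],*px(n,u,v),z/1000); print(nm,n,np.round(P[:2],4),np.round(inv(x,P),1))
E
python3 fit.py
```

```text
[0.56353015 0.17577651 0.08819832]
[[-0.9, 0.6], [0.5, 0.8], [-0.0, 1.0], [-0.7, -1.2], [-1.6, -0.9], [0.8, -2.1], [0.2, -1.1], [0.3, -0.0]]
pad top [0.4293 0.1687] [-134.4    4.8]
piv top [0.5372 0.2045] [-23.7  31. ]
pad scene [0.4235 0.1716] [-139.8    8.1]
piv scene [0.5385 0.2053] [-22.3  31.6]
foot nr r top [0.5692 0.1187] [  0.7 -57.4]
foot nr l top [0.5612 0.2157] [ 1.2 40. ]
top far l top [0.6512 0.2292] [92.  45.5]
top far r top [0.6614 0.1271] [ 93.2 -57.1]
top nr l top [0.5971 0.2222] [37.5 43.3]
top nr r top [0.6051 0.1222] [ 36.7 -57. ]
hole l top [0.5818 0.2001] [20.3 22.6]
hole r top [0.5873 0.1442] [ 20.9 -33.6]
chalk top [0.4715 0.0918] [-99.  -75.5]
sc foot nr l top scene [0.5564 0.2222] [-3.  46.8]
foot nr r scene [0.5667 0.1203] [ -1.7 -55.6]
top nr l scene [0.581  0.2295] [22.2 52. ]
top nr r scene [0.6015 0.1247] [ 33.3 -54.2]
```

Top view: the lever is already about 0.5 rad round (pad at jig (-135, +5)). The blank is at about jig (47, -6), so it needs about +41 mm in y. The chalk is at jig (-99, -75).

Next: close the fingers and swing over to the blank's right side.

```bash
cat > mv.py <<'E'
from fit import *
from scipy.spatial.transform import Rotation as R
x=np.load('jig.npy')
def rows(pts,yawdeg):
    """pts: (jigx,jigy,z mm) ; tool x along jig x + yawdeg"""
    o=ctrl.get_obs(); p0=np.array(o['tool_pos']); R0=R.from_rotvec(o['tool_rot'])
    y=x[2]+np.radians(yawdeg)
    Rt=R.from_matrix(np.array([[np.cos(y),np.sin(y),0],[np.sin(y),-np.cos(y),0],[0,0,-1.]]))
    t=(R0.inv()*Rt).as_rotvec(degrees=True)
    for p in pts:
        w=J(x,p); print(p,np.round(w,3),'shift cm',np.round(R0.inv().apply(w-p0)*100,2),'turn',np.round(t,2))
def where():
    o=ctrl.get_obs(); p=o['tool_pos']; v=np.linalg.inv([[np.cos(x[2]),-np.sin(x[2])],[np.sin(x[2]),np.cos(x[2])]])@o['contact_force'][:2]
    print('t',round(o['t'],2),'jig',np.round(inv(x,np.array(p)),1),'z',round(p[2]*1000,1),'F jig',np.round(v,1),round(o['contact_force'][2],1),'open',round(o['opening'],4))
E
python3 - <<'E'
from mv import *
where()
def wj(X,Y,Z): 
    a=inv(x,np.array([X,Y])); return (round(a[0],1),round(a[1],1),Z)
rows([wj(.26,-.4,300),wj(.37,-.15,300),wj(.42,0,300),(50,-95,250),(50,-95,120),(50,-95,35)],0)
E
```

```text
t 0.1 jig [-453.  -737.5] z 230.2 F jig [ 0.2 -0.5] 0.4 open 0.0854
(np.float64(-353.1), np.float64(-546.8), 300) [ 0.26 -0.4   0.3 ] shift cm [ 13.57 -16.72  -6.95] turn [-0.11 -0.   11.43]
(np.float64(-221.5), np.float64(-307.5), 300) [ 0.37 -0.15  0.3 ] shift cm [ 31.21 -37.57  -6.91] turn [-0.11 -0.   11.43]
(np.float64(-158.5), np.float64(-162.5), 300) [ 0.42 -0.    0.3 ] shift cm [ 40.26 -50.53  -6.88] turn [-0.11 -0.   11.43]
(50, -95, 250) [0.622 0.086 0.25 ] shift cm [ 62.04 -53.    -1.87] turn [-0.11 -0.   11.43]
(50, -95, 120) [0.622 0.086 0.12 ] shift cm [ 62.03 -52.98  11.13] turn [-0.11 -0.   11.43]
(50, -95, 35) [0.622 0.086 0.035] shift cm [ 62.03 -52.96  19.63] turn [-0.11 -0.   11.43]
```

Request:
{"name": "play_rows", "arguments": {
  "motion": [
    [[1,4,-5,-7,0,0,4],[1,9,-10,-7,0,0,11.4],[1,13.5,-14,-7,0,0,11.4],[1,17,-19,-7,0,0,11.4],[1,20,-24,-7,0,0,11.4],[1,24,-29,-7,0,0,11.4],[1,28,-33,-7,0,0,11.4],[1,31,-37.5,-7,0,0,11.4],[1,35,-42,-7,0,0,11.4],[1,38,-46,-7,0,0,11.4],[1,42,-49,-7,0,0,11.4],[1,46,-50,-7,0,0,11.4],[1,50,-51,-7,0,0,11.4],[1,54,-51.5,-6,0,0,11.4],[1,58,-52,-4,0,0,11.4],[1,62,-53,-2,0,0,11.4],[1,62,-53,1,0,0,11.4],[1,62,-53,6,0,0,11.4],[1,62,-53,6,0,0,11.4],[1,62,-53,6,0,0,11.4]]
  ]
}}

```text
t: 2.6
tool_pos: [0.6219, 0.0856, 0.1728]
tool_rot: [-3.137, -0.139, -0.002]
contact_force: [-0.2, 0.4, 1.0]
opening: -0.0001
```

```bash
python3 - <<'E'
from mv import *
where()
d=snap('top','top1.png')
a=cv2.imread('pics/top1.png')[130:238,128:228]
cv2.imwrite('pics/top1y.png',cv2.resize(a,None,fx=5.5,fy=5.5,interpolation=cv2.INTER_CUBIC))
rows([(50,-95,120),(50,-95,32)],0)
E
```

```text
t 2.6 jig [ 50.2 -95. ] z 172.8 F jig [-0.1  0.4] 1.0 open -0.0001
(50, -95, 120) [0.622 0.086 0.12 ] shift cm [-0.11 -0.    5.4 ] turn [-0.09 -0.21  0.03]
(50, -95, 32) [0.622 0.086 0.032] shift cm [-1.40e-01  1.00e-02  1.42e+01] turn [-0.09 -0.21  0.03]
```

View pics/top1y.png

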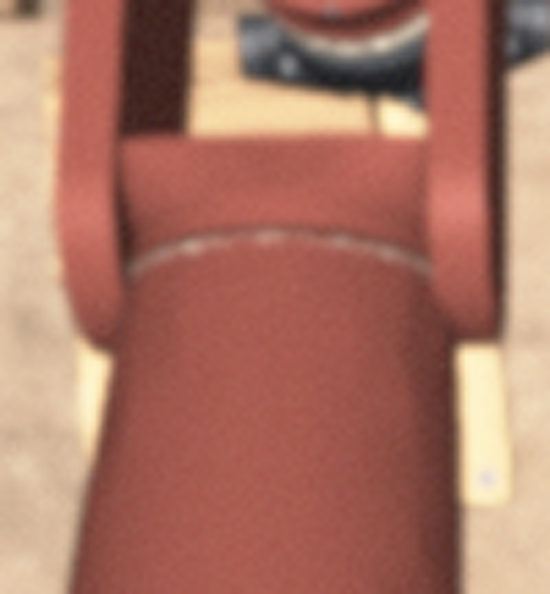

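The arm hides the jig in the top view. Descending clear of the blank.

Request:
{"name": "play_rows", "arguments": {
  "motion": [
    [[1,-0.1,0,5,0,0,0],[1,-0.1,0,9,0,0,0],[1,-0.1,0,12,0,0,0],[1,-0.1,0,14.2,0,0,0],[1,-0.1,0,14.2,0,0,0],[1,-0.1,0,14.2,0,0,0]]
  ]
}}

```text
t: 3.4
tool_pos: [0.6237, 0.0857, 0.0342]
tool_rot: [-3.137, -0.139, -0.011]
contact_force: [0.2, -0.4, -0.3]
opening: 0.0001
```

```bash
cat > see.py <<'E'
import sys
from mv import *
where()
f=sys.argv[1]
d=snap('scene',f); np.savez('last.npz',**{k:d[k] for k in('color','mtx','T')})
a=cv2.imread('pics/'+f)[165:255,110:240]
cv2.imwrite('pics/z'+f,cv2.resize(a,None,fx=6,fy=6,interpolation=cv2.INTER_CUBIC))
E
python3 see.py s2.png
```

```text
t 3.4 jig [ 52. -95.] z 34.2 F jig [ 0.2 -0.4] -0.3 open 0.0001
```

View pics/zs2.png

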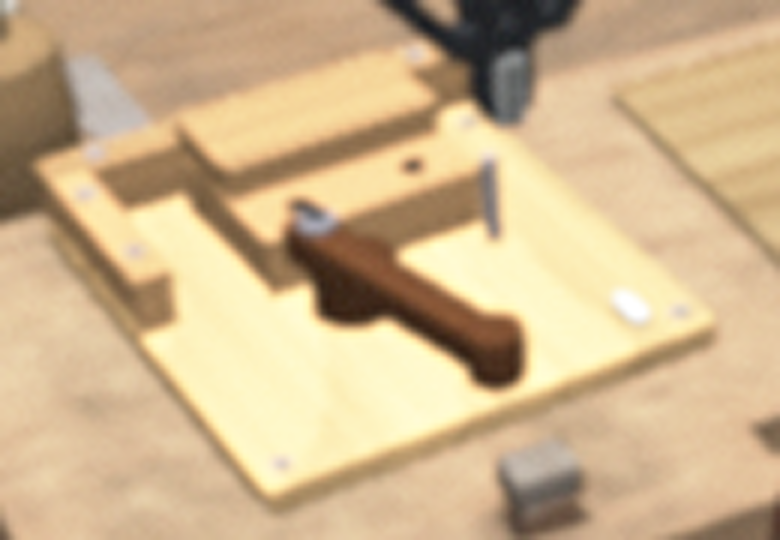

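The fingers stand right of the blank, clear of it and behind the pin (zoom (508,110)). Now pushing toward +jig y, which is tool -y.

Request:
{"name": "play_rows", "arguments": {
  "motion": [
    [[1,0,-0.6,0.4,0,0,0],[1,0,-1.2,0.4,0,0,0],[1,0,-1.6,0.4,0,0,0],[1,0,-2.0,0.4,0,0,0],[1,0,-2.4,0.4,0,0,0],[1,0,-2.8,0.4,0,0,0],[1,0,-3.2,0.4,0,0,0],[1,0,-3.6,0.4,0,0,0],[1,0,-4.0,0.4,0,0,0],[1,0,-4.0,0.4,0,0,0]]
  ]
}}

```text
t: 4.7
tool_pos: [0.6203, 0.1261, 0.0304]
tool_rot: [-3.136, -0.14, -0.011]
contact_force: [0.2, -0.1, -0.6]
opening: -0.0
```

```bash
python3 see.py s3.png
```

```text
t 4.7 jig [ 52.1 -54.5] z 30.4 F jig [ 0.2 -0.1] -0.6 open -0.0
```

View pics/zs3.png

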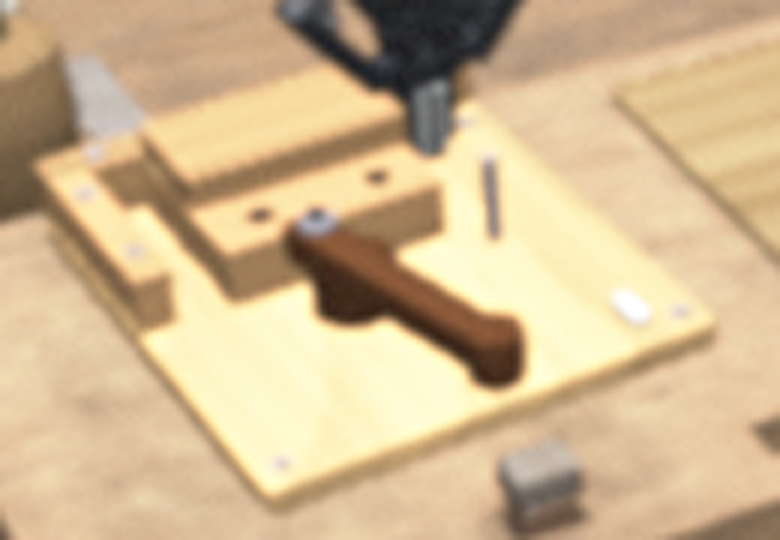

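The blank slid left about 18 mm, still flat (its right foot corner is now at zoom (440,185)). Going on in smaller steps, watching the force.

Request:
{"name": "play_rows", "arguments": {
  "motion": [
    [[1,0,-0.4,0,0,0,0],[1,0,-0.8,0,0,0,0],[1,0,-1.2,0,0,0,0],[1,0,-1.5,0,0,0,0],[1,0,-1.8,0,0,0,0],[1,0,-1.8,0,0,0,0]]
  ]
}}

```text
t: 5.5
tool_pos: [0.6186, 0.1444, 0.0305]
tool_rot: [-3.136, -0.14, -0.011]
contact_force: [0.3, 0.0, 1.2]
opening: 0.0001
```

```bash
python3 see.py s4.png
```

```text
t 5.5 jig [ 52.1 -36.1] z 30.5 F jig [ 0.3 -0. ] 1.2 open 0.0001
```

View pics/zs4.png

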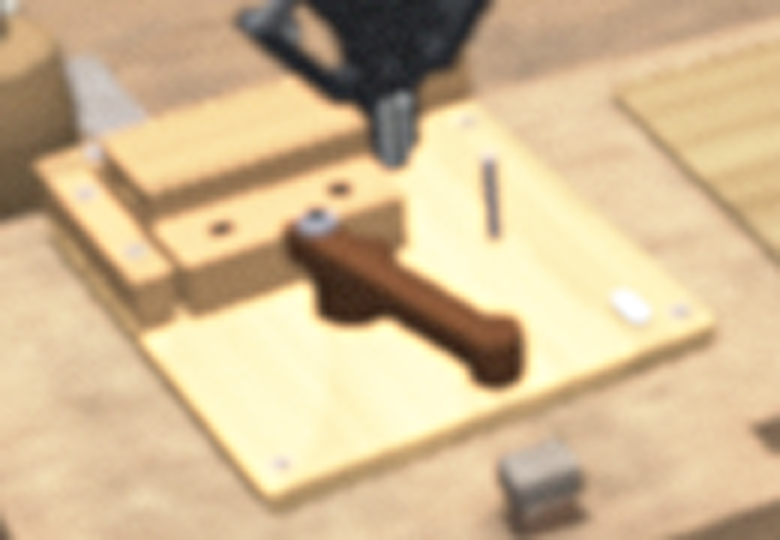

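The gap to the end stop is now about 5-7 mm (zoom x 172-185). Small steps from here.

Request:
{"name": "play_rows", "arguments": {
  "motion": [
    [[1,0,-0.2,0,0,0,0],[1,0,-0.4,0,0,0,0],[1,0,-0.5,0,0,0,0],[1,0,-0.5,0,0,0,0]]
  ]
}}

```text
t: 6.05
tool_pos: [0.6185, 0.149, 0.0306]
tool_rot: [-3.136, -0.14, -0.013]
contact_force: [1.3, -4.2, 0.2]
opening: 0.0
```

Request:
{"name": "play_rows", "arguments": {
  "motion": [
    [[1,0,-0.1,0,0,0,0],[1,0,-0.2,0,0,0,0]]
  ]
}}

```text
t: 6.3
tool_pos: [0.6187, 0.1492, 0.0307]
tool_rot: [3.137, 0.14, 0.013]
contact_force: [1.3, -10.9, 0.3]
opening: 0.0001
```

```bash
python3 see.py s5.png
```

```text
t 6.3 jig [ 52.6 -31.4] z 30.7 F jig [  0.3 -10.9] 0.3 open 0.0001
```

View pics/zs5.png

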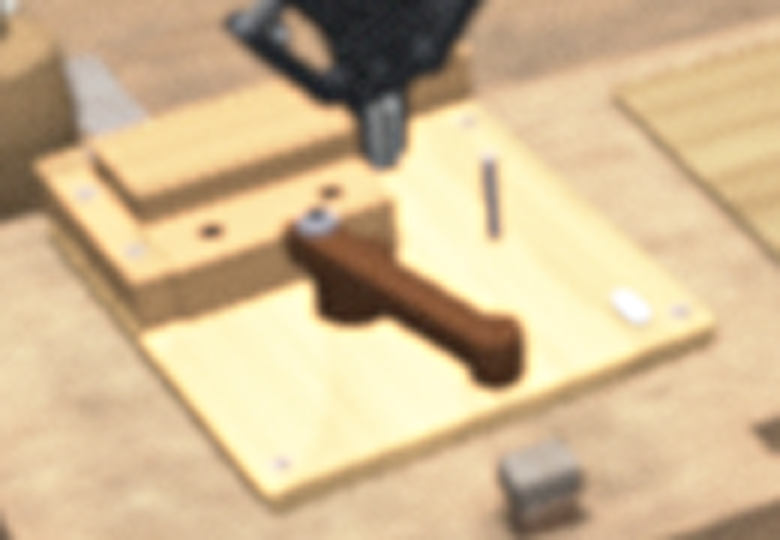

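Contact: 11 N, and the TCP at jig y = -31.4 fits a seated right face at -17 plus 14.4 mm of half finger. There is no gap at the end stop in view. Backing off, lifting and planning the lever push.

```bash
cat >> mv.py <<'E'
def lev(a,off,r=80):
    u=np.array([np.cos(a),np.sin(a)]); n=np.array([-u[1],u[0]])
    return np.array([-25,33])+r*u-off*n
E
python3 - <<'E'
from mv import *
p=lev(3.36,45)
yaw=np.degrees(3.36-np.pi); print(p,yaw)
rows([(52,-45,31),(52,-45,130),(p[0],p[1],130)],yaw)
print(ctrl.get_obs()['q'])
E
```

```text
[-112.84988067   59.59696347] 12.5138191639566
(52, -45, 31) [0.619 0.136 0.031] shift cm [-0.06  1.36 -0.03] turn [  0.16  -0.45 -12.45]
(52, -45, 130) [0.619 0.136 0.13 ] shift cm [ 0.02  1.38 -9.93] turn [  0.16  -0.45 -12.45]
(np.float64(-112.84988067122487), np.float64(59.59696347426808), 130) [0.446 0.225 0.13 ] shift cm [-16.45  -9.1  -10.08] turn [  0.16  -0.45 -12.45]
[ 0.12064557  0.27003517  1.72593594 -0.00234501  1.1375512   1.60317759]
```

Request:
{"name": "play_rows", "arguments": {
  "motion": [
    [[1,0,0.6,0,0,0,0],[1,0,1.4,0,0,0,0],[1,0,1.4,0,0,0,0],[1,0,1.4,-4,0,-0.4,0],[1,0,1.4,-8,0,-0.4,0],[1,0,1.4,-11,0,-0.4,0],[1,-1,1,-12,0,-0.4,-4],[1,-4,-1,-12,0,-0.4,-8],[1,-8,-4,-12,0,-0.4,-12.5],[1,-12,-7,-12,0,-0.4,-12.5],[1,-16,-9,-12,0,-0.4,-12.5],[1,-16.5,-9.1,-11,0,-0.4,-12.5],[1,-16.5,-9.1,-10,0,-0.4,-12.5],[1,-16.5,-9.1,-10,0,-0.4,-12.5]]
  ]
}}

```text
t: 8.1
tool_pos: [0.4455, 0.2245, 0.1279]
tool_rot: [3.102, 0.479, -0.002]
contact_force: [-0.1, -0.4, -1.3]
opening: 0.0001
```

```bash
python3 see.py s6.png; python3 - <<'E'
from mv import *
p=lev(3.36,45)
rows([(p[0],p[1],36)],12.5)
E
```

```text
t 8.1 jig [-113.3   59. ] z 127.9 F jig [-0.1 -0.4] -1.3 open 0.0001
(np.float64(-112.84988067122487), np.float64(59.59696347426808), 36) [0.446 0.225 0.036] shift cm [ 0.02 -0.08  9.25] turn [ 0.17  0.04 -0.  ]
```

View pics/zs6.png

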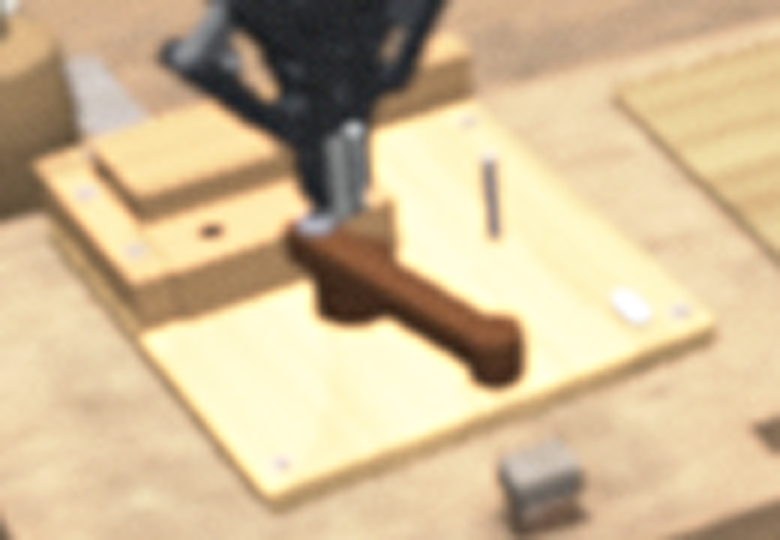

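The blank stays at the stop (left end at zoom (175,300)), and the gripper hovers left of the lever arm. Descending.

Request:
{"name": "play_rows", "arguments": {
  "motion": [
    [[1,0,0,4,0,0,0],[1,0,0,7,0,0,0],[1,0,0,9.2,0,0,0],[1,0,0,9.2,0,0,0]]
  ]
}}

```text
t: 8.65
tool_pos: [0.4451, 0.2235, 0.0347]
tool_rot: [3.102, 0.477, -0.007]
contact_force: [-0.7, -0.4, 0.1]
opening: -0.0
```

```bash
python3 see.py s7.png; python3 - <<'E'
from mv import *
for a,o in[(3.36,30),(3.36,23.5),(3.6,23.5),(3.85,23.5),(4.1,23.5),(4.35,23.5),(4.6,23.5),(4.71,23.5)]:
    p=lev(a,o); rows([(round(p[0],1),round(p[1],1),36)],np.degrees(a-np.pi))
E
```

```text
t 8.65 jig [-113.7   58. ] z 34.7 F jig [-0.8 -0.4] 0.1 open -0.0
(np.float64(-109.6), np.float64(45.0), 36) [0.45  0.211 0.036] shift cm [0.01 1.37 0.02] turn [ 0.17  0.11 -0.07]
(np.float64(-108.2), np.float64(38.6), 36) [0.452 0.205 0.036] shift cm [0.   2.02 0.03] turn [ 0.17  0.11 -0.07]
(np.float64(-107.1), np.float64(18.7), 36) [0.455 0.185 0.036] shift cm [-0.32  3.99  0.03] turn [  0.15   0.13 -13.82]
(np.float64(-101.0), np.float64(-1.2), 36) [0.463 0.166 0.036] shift cm [-0.15  6.06  0.04] turn [  0.13   0.15 -28.15]
(np.float64(-90.2), np.float64(-19.0), 36) [0.475 0.149 0.036] shift cm [0.52 8.03 0.04] turn [  0.12   0.17 -42.47]
(np.float64(-75.3), np.float64(-33.5), 36) [0.491 0.136 0.036] shift cm [1.66 9.77 0.05] turn [  0.1    0.19 -56.8 ]
(np.float64(-57.3), np.float64(-43.9), 36) [0.51  0.127 0.036] shift cm [ 3.2  11.18  0.05] turn [ 7.000e-02  2.000e-01 -7.112e+01]
(np.float64(-48.7), np.float64(-46.9), 36) [0.519 0.125 0.036] shift cm [ 3.97 11.65  0.05] turn [ 6.000e-02  2.100e-01 -7.742e+01]
```

View pics/zs7.png

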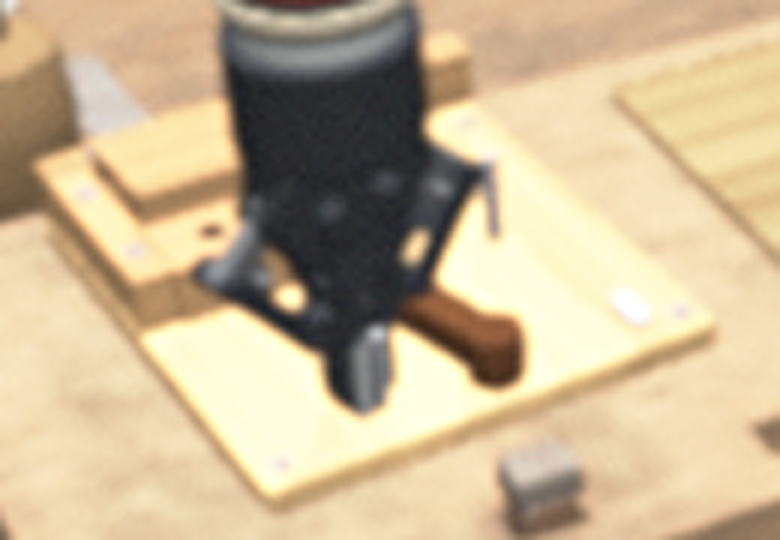

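The finger stands at the arm's left side (zoom (368,400)), in free space, with the linkage above the arm. Pushing it round along the arc, turning with the arm.

Request:
{"name": "play_rows", "arguments": {
  "motion": [
    [[1,0,0.7,0,0,0,0],[1,0,1.4,0,0,0,0],[1,0,2.0,0,0,0,0],[1,-0.2,2.7,0,0,0,-4.5],[1,-0.3,3.3,0,0,0,-9],[1,-0.3,4.0,0,0,0,-14],[1,-0.3,4.7,0,0,0,-18.5],[1,-0.2,5.4,0,0,0,-23.5],[1,-0.1,6.1,0,0,0,-28],[1,0.1,6.7,0,0,0,-33],[1,0.3,7.4,0,0,0,-38],[1,0.5,8.0,0,0,0,-42.5],[1,0.5,8.0,0,0,0,-42.5]]
  ]
}}

```text
t: 10.32
tool_pos: [0.4753, 0.1487, 0.0366]
tool_rot: [2.72, 1.567, -0.004]
contact_force: [-0.5, -0.2, -0.0]
opening: -0.0001
```

```bash
python3 see.py s8.png; python3 - <<'E'
from mv import *
for a,o in[(4.1,23.5),(4.35,23.5),(4.5,23.5),(4.6,23.5),(4.71,23.5)]:
    p=lev(a,o); rows([(round(p[0],1),round(p[1],1),36)],np.degrees(a-np.pi))
E
```

```text
t 10.32 jig [-90.3 -19.2] z 36.6 F jig [-0.5 -0.1] -0.0 open -0.0001
(np.float64(-90.2), np.float64(-19.0), 36) [0.475 0.149 0.036] shift cm [0.01 0.01 0.06] turn [ 0.07  0.19 -0.08]
(np.float64(-75.3), np.float64(-33.5), 36) [0.491 0.136 0.036] shift cm [-0.32  2.06  0.07] turn [  0.05   0.2  -14.4 ]
(np.float64(-64.8), np.float64(-40.2), 36) [0.503 0.13  0.036] shift cm [-0.26  3.3   0.07] turn [  0.03   0.2  -22.99]
(np.float64(-57.3), np.float64(-43.9), 36) [0.51  0.127 0.036] shift cm [-0.13  4.13  0.07] turn [ 2.000e-02  2.000e-01 -2.872e+01]
(np.float64(-48.7), np.float64(-46.9), 36) [0.519 0.125 0.036] shift cm [0.12 5.01 0.07] turn [ 1.000e-02  2.100e-01 -3.503e+01]
```

View pics/zs8.png

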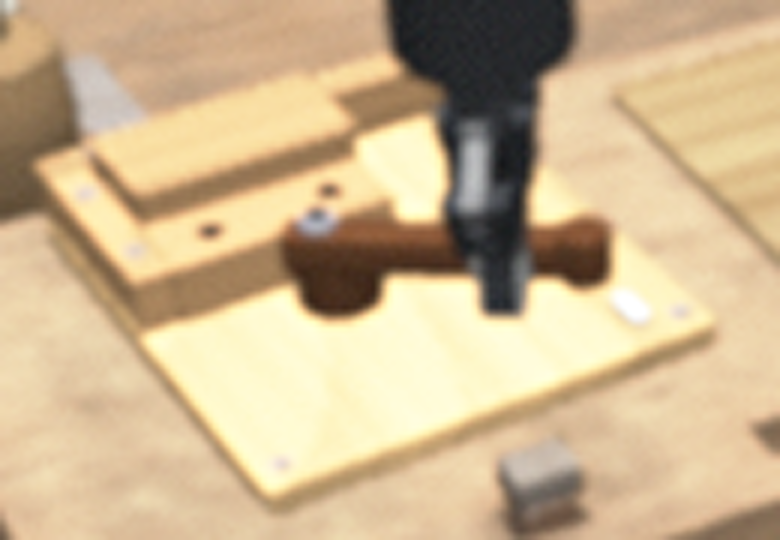

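The lever is halfway (pad at zoom (590,245)), the blank is seated and the chalk is untouched. Going on.

Request:
{"name": "play_rows", "arguments": {
  "motion": [
    [[1,-0.1,0.5,0,0,0,-3.5],[1,-0.2,1.0,0,0,0,-7],[1,-0.3,1.5,0,0,0,-10.5],[1,-0.3,2.05,0,0,0,-14.4],[1,-0.3,2.5,0,0,0,-17.5],[1,-0.3,2.9,0,0,0,-20.5],[1,-0.26,3.3,0,0,0,-23],[1,-0.2,3.7,0,0,0,-26],[1,-0.1,4.1,0,0,0,-28.7],[1,-0.1,4.1,0,0,0,-28.7]]
  ]
}}

```text
t: 11.62
tool_pos: [0.51, 0.1273, 0.0366]
tool_rot: [2.249, 2.191, -0.005]
contact_force: [-1.0, -0.4, -1.0]
opening: -0.0004
```

```bash
python3 see.py s9.png; python3 - <<'E'
from mv import *
for a,o in[(4.65,23.5),(4.71,23.5),(4.71,20)]:
    p=lev(a,o); rows([(round(p[0],1),round(p[1],1),36)],np.degrees(a-np.pi))
E
```

```text
t 11.62 jig [-57.6 -43.6] z 36.6 F jig [-1.  -0.3] -1.0 open -0.0004
(np.float64(-53.4), np.float64(-45.4), 36) [0.514 0.126 0.036] shift cm [-0.14  0.45  0.06] turn [-0.06  0.21 -2.97]
(np.float64(-48.7), np.float64(-46.9), 36) [0.519 0.125 0.036] shift cm [-0.23  0.93  0.06] turn [-0.06  0.21 -6.41]
(np.float64(-45.2), np.float64(-47.0), 36) [0.523 0.125 0.036] shift cm [-0.2   1.28  0.06] turn [-0.06  0.21 -6.41]
```

View pics/zs9.png

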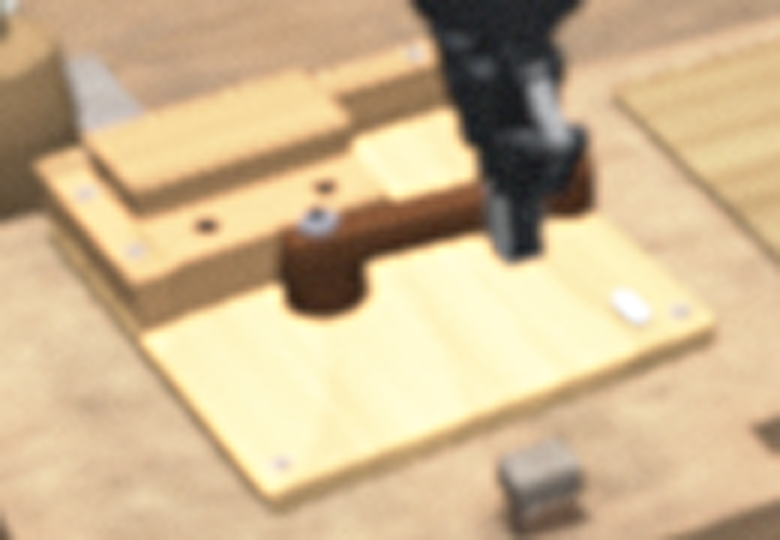

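The cam has moved the blank toward the fence, and the lever is close to its end. Now the tight part.

Request:
{"name": "play_rows", "arguments": {
  "motion": [
    [[1,-0.1,0.3,0,0,0,-2],[1,-0.15,0.5,0,0,0,-3.5],[1,-0.2,0.7,0,0,0,-5],[1,-0.23,0.9,0,0,0,-6.4],[1,-0.23,1.0,0,0,0,-6.4],[1,-0.23,1.0,0,0,0,-6.4]]
  ]
}}

```text
t: 12.42
tool_pos: [0.5183, 0.1248, 0.0364]
tool_rot: [-2.122, -2.314, 0.011]
contact_force: [-9.6, -1.0, 5.4]
opening: -0.0
```

```bash
python3 see.py s10.png
```

```text
t 12.43 jig [-49.6 -46.8] z 36.4 F jig [-9.6 -0.1] 5.4 open -0.0
```

View pics/zs10.png

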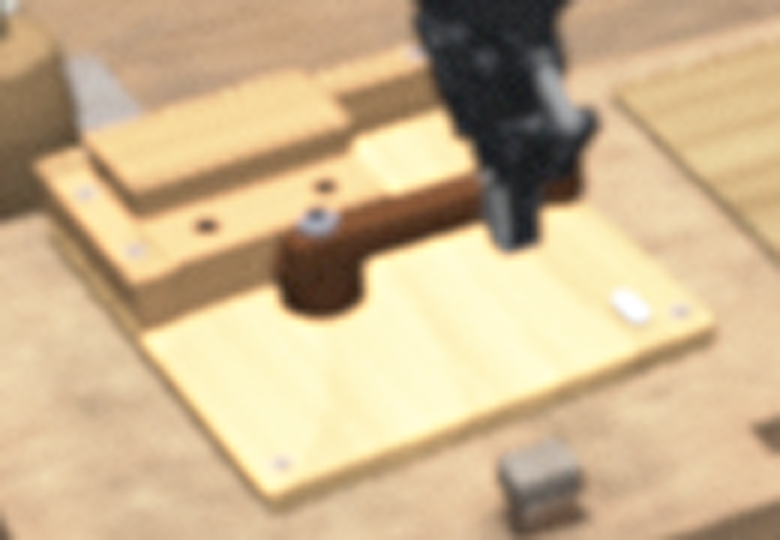

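9.6 N, at roughly lever 1.81 if the calibration holds. Pressing further to feel the hard stop at the pin.

Request:
{"name": "play_rows", "arguments": {
  "motion": [
    [[1,0,0.15,0,0,0,0],[1,0,0.3,0,0,0,0],[1,0,0.3,0,0,0,0]]
  ]
}}

```text
t: 12.85
tool_pos: [0.5192, 0.1247, 0.0364]
tool_rot: [-2.119, -2.313, 0.018]
contact_force: [-11.8, -2.5, 8.8]
opening: 0.0001
```

Request:
{"name": "play_rows", "arguments": {
  "motion": [
    [[1,0,0.15,0,0,0,0],[1,0,0.3,0,0,0,0],[1,0,0.3,0,0,0,0]]
  ]
}}

```text
t: 13.22
tool_pos: [0.5197, 0.1246, 0.0362]
tool_rot: [-2.115, -2.31, 0.027]
contact_force: [-13.1, -1.8, 9.4]
opening: 0.0001
```

```bash
python3 -c "
from mv import *
where()"
```

```text
t 13.22 jig [-48.1 -47.1] z 36.2 F jig [-13.2  -0.7] 9.4 open 0.0001
```

It is still creeping (0.5 mm per call) at 13 N, so the cam resists but no hard stop is felt yet. Using a larger lead.

Request:
{"name": "play_rows", "arguments": {
  "motion": [
    [[1,0,0.2,0,0,0,0],[1,0,0.4,0,0,0,0],[1,0,0.5,0,0,0,0],[1,0,0.6,0,0,0,0],[1,0,0.6,0,0,0,0]]
  ]
}}

```text
t: 13.85
tool_pos: [0.5211, 0.1245, 0.0361]
tool_rot: [-2.108, -2.305, 0.044]
contact_force: [-20.8, -4.0, 16.9]
opening: 0.0
```

```bash
python3 see.py s11.png
```

```text
t 13.85 jig [-46.8 -47.3] z 36.1 F jig [-21.1  -2.1] 16.9 open 0.0
```

View pics/zs11.png

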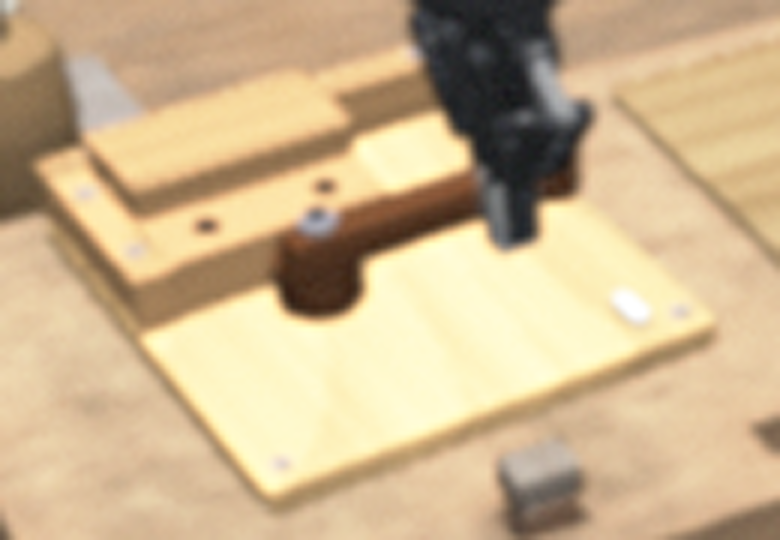

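21 N is above the stated 10-15 N, so the arm is most likely on the pin. Backing off, lifting and retreating to look.

Request:
{"name": "play_rows", "arguments": {
  "motion": [
    [[1,0,-1,0,0,0,0],[1,0,-3,0,0,0,0],[1,0,-5,0,0,0,0],[1,0,-5,-5,0,0,0],[1,0,-5,-10,0,0,0],[1,0,-5,-15,0,0,0],[1,0,-5,-18,0,0,0],[1,0,-5,-18,0,0,0]]
  ]
}}

```text
t: 14.9
tool_pos: [0.4794, 0.1218, 0.2213]
tool_rot: [-2.111, -2.31, 0.034]
contact_force: [-0.6, -0.3, 0.2]
opening: 0.0004
```

```bash
python3 see.py s12.png; python3 -c "
from mv import *
print(ctrl.get_obs()['q'])
rows([tuple(inv(x,np.array([.3,-.3])))+(250,)],90)"
```

```text
t 14.9 jig [-88.6 -46.3] z 221.3 F jig [-0.7 -0.2] 0.2 open 0.0004
[ 0.1014537  -0.24152163  1.9086916  -0.00553052  1.50310756  0.01210342]
(np.float64(-304.41412714770206), np.float64(-450.7143988349384), 250) [ 0.3  -0.3   0.25] shift cm [-40.42 -21.59  -2.28] turn [-1.64  0.34  0.09]
```

View pics/zs12.png

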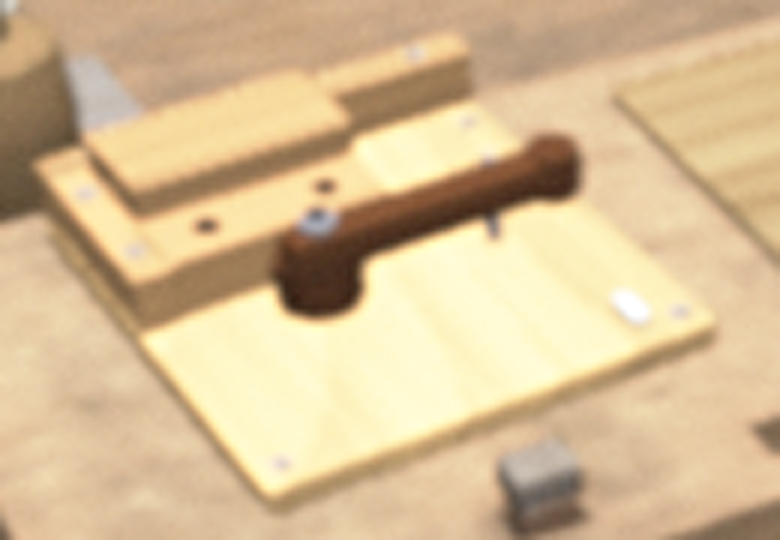

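The arm lies at the pin (pin at zoom (488,160) behind the arm, foot at (493,228)). Moving aside so the top camera can check it.

Request:
{"name": "play_rows", "arguments": {
  "motion": [
    [[1,-4,-1,-2,0,0,0],[1,-8,-2,-3,0,0,0],[1,-12,-4,-3,0,0,0],[1,-17,-6,-3,0,0,0],[1,-22,-9,-3,0,0,0],[1,-26,-12,-3,0,0,0],[1,-30,-15,-3,0,0,0],[1,-34,-18,-3,0,0,0],[1,-38,-20,-3,0,0,0],[1,-42,-21,-3,0,0,0],[1,-42,-21,-3,0,0,0]]
  ]
}}

```text
t: 16.32
tool_pos: [0.3062, -0.3163, 0.2545]
tool_rot: [-2.111, -2.301, 0.038]
contact_force: [-0.8, 0.5, 0.3]
opening: -0.0001
```

```bash
python3 - <<'E'
from mv import *
where()
d=snap('top','top2.png')
a=cv2.imread('pics/top2.png')[130:238,128:228]
cv2.imwrite('pics/top2y.png',cv2.resize(a,None,fx=5.5,fy=5.5,interpolation=cv2.INTER_CUBIC))
E
```

```text
t 16.32 jig [-299.7 -467.5] z 254.5 F jig [-0.7  0.6] 0.3 open -0.0001
```

View pics/top2y.png

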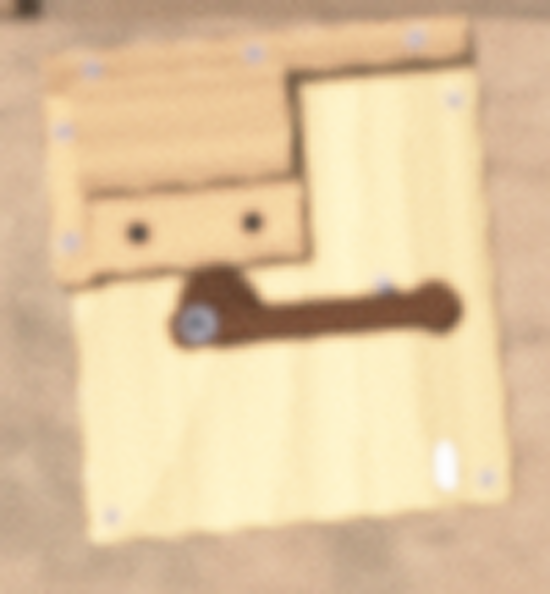

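```bash
python3 - <<'E'
from mv import *
P={}
for nm,u,v,z in [('pad',438,306,65),('piv',198,323,65),('hole l',138,232,46),('hole r',252,221,46),('foot nr r',308,260,46),('chalk',446,466,25),('pin',382,285,60)]:
    P[nm]=inv(x,ray(D['top'],*px('top',u,v),z/1000)); print(nm,P[nm].round(1))
d=P['pad']-P['piv']; print('lever',np.arctan2(d[1],d[0])%(2*np.pi)-2.88)
h=P['hole r']-P['hole l'];print('blank yaw',np.arctan2(h[0],-h[1]), 'holes mid',(P['hole r']+P['hole l'])/2)
E
```

```text
pad [-26.4 -81.8]
piv [-23.5  32.4]
hole l [27.2 62.6]
hole r [27.3  7. ]
foot nr r [  5.4 -18.7]
chalk [-99.5 -75. ]
pin [-12.8 -55.4]
lever 1.8074052004751886
blank yaw 0.001961743150170061 holes mid [27.21653774 34.76730012]
```

All checks agree, so I'm handing the job in.

```bash
python3 -c "
from station import ctrl
print(ctrl.finish_job())"
```

```text
the job is handed in; nothing more can be done
None
```

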